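# Bolt the seal stone away in its case

### The arm

A 6-joint arm with a two-finger parallel gripper is mounted at the origin on the work surface. World frame = base frame: x ahead of the robot, y to its left, z up, the work surface at z = 0. Lengths are in m, angles in degrees, forces in N, time in s.
With the tool pointing down it reaches from about 0.35 to 0.8 m from the base axis. Payload 7.3 kg.
Tool frame: the origin (TCP) lies at the very end of the fingers, on their centre line; the grasp point (between the pads) lies 19 mm behind it; z points along the fingers, y is the line along which they close (so a half turn about z gives the same grasp; the last joint's range is limited). The gripper opens to 85 mm and grips with 20 to 120 N. Pads are 22 mm wide; open, the fingers measure 114 mm over their backs; the gripper's body (76 mm by 85 mm) begins 54 mm behind the grasp point. The pads swing forward as they close: fully open they stand 13 mm farther back than shut.
Start: joints at [-77.292, 19.595, 87.324, -0, 73.075, -8.365], TCP at [0.189, -0.49, 0.231] pointing down, gripper open.
Joint ranges: [-145.02, 145.02], [-44.19, 115.74], [2.07, 154.8], [-57.11, 237.11], [16.16, 152.29], [-177.93, 177.93]. Speed limits (degrees/s): [147.25, 147.25, 180, 180, 180, 180].

### API

Orientations are given as [roll, pitch, yaw] about the fixed x, y, z axes, in that order (R = Rz(yaw) Ry(pitch) Rx(roll)).
In Python, from workcell import manip, imaging gives the robot as it stands. Calls block until the motion is done:
- manip.move_to(position, orientation): joint-space move of the TCP to a pose.
- manip.line_to(position, velocity=0.15, ori=None): straight line of the TCP; ori=None keeps the orientation; velocity is the mean speed in m/s.
- manip.move_j(angles): joint-space move.
- manip.release() and manip.gripper_close(squeeze=None): open the fingers fully, or close them until they stop; squeeze is the grip in N (None keeps the last).
- manip.sleep(seconds).
- manip.solve_ik(position, orientation): joint angles nearest the present ones, or None.
- manip.observe(): the state.
- imaging.capture(name): name is "side" or "top" or "wrist"; returns a dict with "image" (384x512x3 uint8, red, green, blue), "fx", "fy", "cx", "cy" (pixels), "T" (4x4, takes a point from camera to world coordinates). Camera axes: x right, y down, z forward; pixel columns grow to the right and rows downward; lengths in m; the calibration is good to about 2 mm. A picture is of the moment at which its call begins. There is no depth.
A pose or a line that the arm cannot do raises manip.PlanningError and nothing moves.
- manip.job_done(): hands the job in; it is judged then, once.
The state is a dict: "time": time; "joint_pos": joint angles; "joint_velocities": joint speeds; "tau": joint torques, N m; "tool_pos": TCP position; "orientation": TCP orientation; "force": force on the tool from outside, world axes, zero at the start; "ft_torque": the same for the moment, N m; "width": finger opening in m; "grasp_force": force on a finger pad.
Only numpy, scipy, OpenCV 4.12 (cv2) and the standard library are available. Lean on these libraries where they do the work, as an engineer would, in place of code of your own. Each camera call takes 0.05 s, during which the arm holds its last target. There are 200 camera calls.

### The job

First pull the case's bolt knob straight out until it clicks and stays out. Then put the standing seal stone away: lay it gently on its side on the desk and let go, without letting it topple or drop (the soft stone chips), pick it up again and lay it flat inside the case, wholly below the rim. Last, shut the lid and push the knob fully home so that the bolt locks it, leaving the dish, the brass bar and the brush pot alone.

Things in the scene. Friction and masses are not known exactly. Their poses are not given: they have to be found in the camera images.
- case: Brown wooden case fixed to the desk, open on top, 132 (x) x 112 (y) x 56 mm high; walls and floor 6 mm (inside 120 x 100, 50 deep). Origin: centre of its underside; x points from its front (latch side) to its back (hinge side), z up. On its front wall stands the latch block: x -94 to -66 mm, 50 mm wide, 84 mm high; the bolt knob sticks out of its front face.
- knob (a joint): Bolt knob, m: 0 = home, 0.028 = fully out (stop). Slides level along the case's -x (out). A spring detent holds it at both ends: 6 to 7 N to start it, nothing at half travel, then it snaps on by itself. Home, its steel bolt (20 mm wide, 68 to 78 mm above the desk) reaches 12 mm over the front wall: it locks a shut lid and keeps an open one from shutting. Out, it clears the lid.
- knob_grip (a point): Centre of the dark wooden knob head: a round head 36 mm in diameter and 28 mm long, axis level along the case's x, 73 mm above the desk; it moves with the knob. Behind it, a 12 mm stem; with the knob home there are 22 mm between head and latch block.
- lid (a joint): Lid hinge, rad: 0 = shut, grows as it opens, 1.95 at most. Starts open at 1.58 to 1.85. The hinge is stiff: the lid (0.2 kg) stays where it is left; 0.17 N m plus its weight moves it. No handle: push it over from behind and press it down. With the bolt home it is stopped at about 0.17.
- lid_edge (a point): Middle of the lid's free (front) edge, on its outer face (the top when shut). The lid is a plain wooden board, 132 mm from hinge to free edge, 112 mm wide, 10 mm thick. Shut, its top is 66 mm above the desk.
- lid_hinge (a point): Middle of the lid's hinge line, on the case's back rim (case x +66 mm, z 56.5 mm); the hinge axis is the case's y.
- stone: Seal stone: pale marbled square bar 36 x 36 x 86 mm with a 27 x 27 x 14 mm stub on top, 100 mm in all, 0.22 to 0.45 kg. Starts standing. Origin: centre of its foot; z along it towards the stub, x and y square to its sides. Lying in the case along the case's x it ends 14 mm below the rim. Toppled or dropped means: turning faster than 9 rad/s or moving faster than 1.2 m/s.
- stone_mid (a point): Point on the stone's axis halfway along its 100 mm (50 mm from the foot).
- dish: Bystander: white ceramic ink dish, 76 mm across, 30 mm high; origin under its centre.
- bar: Bystander: brass paperweight bar 180 x 30 x 16 mm lying on the desk; origin under its centre.
- brushpot: Bystander: blue ceramic pot 72 mm across, 110 mm high, with brushes up to 245 mm; origin under its centre.
Things that resemble listed ones, but are neither listed nor needed, are in the scene too. Of the things shaped like the stone, the marble one is meant. Several things have the shape of the case; the one meant has the colours described above.

How it is judged (in metres and radians):
On the way, in this order (a step that is already met when the one before it is completed fails the run):
1. the knob is pulled out to its detent (value of joint knob above 0.024 m), for 0.2 s.
2. the stone lies on its side on the desk, let go (angle between stone's own z axis and vertical between 1.4 and 1.74 rad and contact force between the fingers and stone below 0.05 N and linear speed of stone below 0.03 m/s and height (world z) of stone_mid below 0.022 m), for 0.2 s.
3. the stone lies flat inside the case, let go (angle between stone's own z axis and vertical between 1.4 and 1.74 rad and contact force between the fingers and stone below 0.05 N and linear speed of stone below 0.03 m/s and x of stone_mid in the frame of case between -0.03 and 0.03 m and y of stone_mid in the frame of case between -0.045 and 0.045 m and z of stone_mid in the frame of case between 0.015 and 0.034 m), for 0.2 s.
4. the lid is shut with the knob still out (value of joint lid below 0.05 rad and value of joint knob above 0.024 m), for 0.1 s.
At the end, for the whole second after the job is handed in: The lid is shut (within 0.05 rad), the knob is home (within 4 mm of its inner stop), and the stone lies at rest on its side (within 10 degrees) on the floor of the case. Dish, bar and pot are within 20 mm of where they began (value of joint lid below 0.05 rad and value of joint knob below 0.004 m and linear speed of stone below 0.02 m/s and angle between stone's own z axis and vertical between 1.4 and 1.74 rad and x of stone_mid in the frame of case between -0.03 and 0.03 m and y of stone_mid in the frame of case between -0.045 and 0.045 m and z of stone_mid in the frame of case between 0.015 and 0.034 m); the robot touches nothing.
It fails at once if the stone is toppled or dropped (angular speed of stone above 9 rad/s).
It fails at once if the stone is dropped or thrown (linear speed of stone above 1.2 m/s).
It fails at once if a bystander is disturbed (distance of any of dish, bar, brushpot from where it was at the start of the episode above 0.02 m).
It also fails if it takes over 72 s, if anything falls off the work surface, if the arm or the gripper's body presses on something with over 40 N, if the wrist force passes 120 N, or if a joint passes its speed limit or range.

## Working session

There is one attempt and no reset: what is moved stays moved. The work goes in short steps, each a Python script; the robot and the scene stay as the last script left them, time stands still between calls to the robot, and variables do not carry over. Pictures are saved under pics/ and viewed, at most 13 in all, crops included, and the job is handed in when it is done.

```bash
ls; mkdir -p pics
python3 - <<'E'
from workcell import manip, imaging
import cv2, numpy as np
for n in ("top","side"):
    d=imaging.capture(n); cv2.imwrite(f"pics/{n}0.png",cv2.cvtColor(d["image"],cv2.COLOR_RGB2BGR))
    np.savez(f"{n}0.npz",**d)
    print(n,d["fx"],d["fy"],d["cx"],d["cy"],np.round(d["T"],3).tolist())
print(manip.observe())
E
```

```text
pics
top 476.99974693428646 476.99974693428646 261.20131773036024 196.47523583199256 [[-0.014, -0.983, 0.186, 0.37], [-1.0, 0.012, -0.007, -0.006], [0.004, -0.186, -0.983, 1.339], [0.0, 0.0, 0.0, 1.0]]
side 380.14330572588995 380.14330572588995 259.1079760466448 191.51871167121246 [[0.98, -0.105, 0.17, 0.43], [-0.2, -0.57, 0.797, -0.859], [0.013, -0.815, -0.579, 0.704], [0.0, 0.0, 0.0, 1.0]]
{'time': 0.1, 'joint_pos': array([-7.72912896e+01,  1.96330617e+01,  8.73697250e+01, -1.31135182e-03,
        7.30748152e+01, -8.36482398e+00]), 'joint_velocities': array([ 0.07313747, -0.07779867, -0.1926477 ,  0.08684786, -0.07724052,
        0.04830683]), 'tau': array([ 2.62221969e-03, -4.34445548e+01, -2.46491611e+01, -1.01523517e-04,
        4.65256831e-03,  4.49889981e-06]), 'tool_pos': array([ 0.18871338, -0.48954394,  0.23070224]), 'orientation': array([-1.79923041e+02, -1.00485079e-02,  2.10739102e+01]), 'force': array([-0.05584707,  0.46767987,  0.11179209]), 'ft_torque': array([0.02146562, 0.02522259, 0.00227649]), 'grasp_force': 0.0, 'width': 0.08505211044622403}
```

View pics/top0.png

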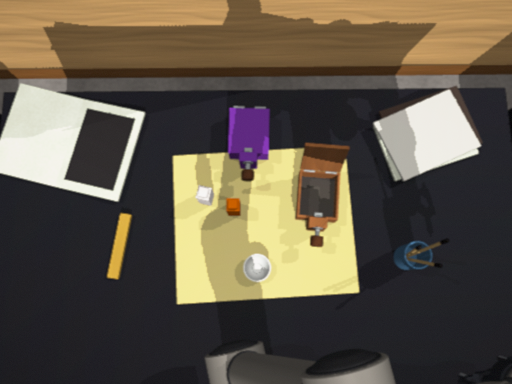

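View pics/side0.png

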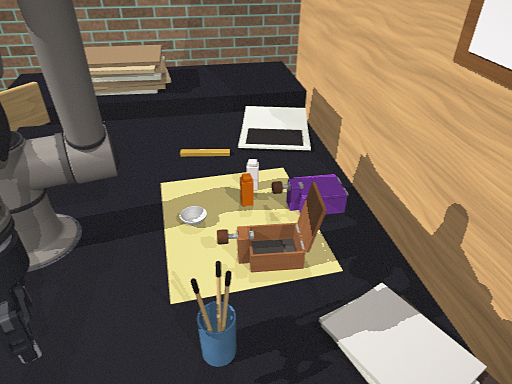

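Candidates: 
- **Stone:** the white/marble bar at top (205,195) / side (252,175), or the orange one at top (233,207) / side (247,190). I choose the white one.
- **Case:** the brown one at top (318,197) / side (275,245), or the purple one at top (249,133) / side (317,195). I choose the brown one. Its knob is at top (317,240) / side (223,237).

Next is a close crop to check this choice.

```bash
cat > h.py <<'E'
from workcell import manip, imaging
import cv2, numpy as np
from scipy.spatial.transform import Rotation as R
def ray(d,uv):
    T=d["T"]; v=np.array([(uv[0]-d["cx"])/d["fx"],(uv[1]-d["cy"])/d["fy"],1.0])
    w=T[:3,:3]@v; return T[:3,3],w/np.linalg.norm(w)
def plane(d,uv,z):
    o,w=ray(d,uv); return o+w*(z-o[2])/w[2]
def tri(d1,u1,d2,u2):
    o1,a=ray(d1,u1); o2,b=ray(d2,u2)
    s=np.linalg.lstsq(np.c_[a,-b],o2-o1,rcond=None)[0]
    p,q=o1+a*s[0],o2+b*s[1]; return (p+q)/2,np.linalg.norm(p-q)
def proj(d,p):
    T=np.asarray(d["T"]); c=T[:3,:3].T@(np.asarray(p)-T[:3,3]); return np.array([d["fx"]*c[0]/c[2]+d["cx"],d["fy"]*c[1]/c[2]+d["cy"]])
def cap(n,name=None):
    d=imaging.capture(n)
    if name: save(d,name)
    return d
def save(d,name): cv2.imwrite(f"pics/{name}.png",cv2.cvtColor(d["image"],cv2.COLOR_RGB2BGR)); np.savez(f"{name}.npz",**d)
def load(name): return dict(np.load(f"{name}.npz"))
def crop(im,x0,x1,y0,y1,s): return cv2.resize(im[y0:y1,x0:x1],None,fx=s,fy=s,interpolation=cv2.INTER_CUBIC)
E
python3 - <<'E'
from h import *
t=cv2.imread("pics/top0.png"); s=cv2.imread("pics/side0.png")
a=crop(t,190,356,135,250,3.0)[:, :]; b=crop(s,170,336,150,280,2.2)
a=crop(t,190,356,140,255,2.4); b=crop(s,200,336,150,280,2.9)
h=max(a.shape[0],b.shape[0]); 
im=np.zeros((h,a.shape[1]+b.shape[1],3),np.uint8); im[:a.shape[0],:a.shape[1]]=a; im[:b.shape[0],a.shape[1]:]=b
cv2.imwrite("pics/crop1.png",im); print(im.shape)
E
```

```text
(377, 792, 3)
```

View pics/crop1.png

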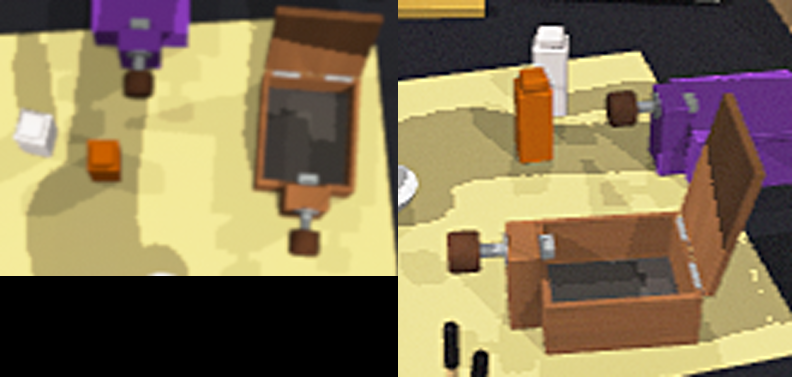

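The crop confirms the white marble stone (crop (35,132) in the top view, (550,70) in the side view) and the brown open case with its dark knob (crop (305,242), (463,252)). Next I take coarse positions, then a wrist view from above.

Run:
```python
from h import *
t,s=load("top0"),load("side0")
def blob(d,f,box):
    im=d["image"].astype(int); m=f(im[...,0],im[...,1],im[...,2]).astype(np.uint8)
    k=np.zeros_like(m); x0,x1,y0,y1=box; k[y0:y1,x0:x1]=m[y0:y1,x0:x1]
    n,l,st,c=cv2.connectedComponentsWithStats(k); i=1+np.argmax(st[1:,4]); return c[i],st[i]
dark=lambda r,g,b:(r<110)&(r>b+15)&(g<60)
kt=blob(t,dark,(305,330,230,252)); ks=blob(s,dark,(212,233,225,250))
print(kt,ks,tri(t,kt[0],s,ks[0]))
# stub top centre
wh=lambda r,g,b:(r>130)&(abs(r-b)<25)
wt=blob(t,wh,(190,220,180,210)); ws=blob(s,wh,(240,262,155,200)); print(wt,ws)
print("stone rough",plane(t,wt[0],.05))
for z,u in ((0.006,(301.7,175.4)),(0.006,(338.3,178.3)),(0.006,(299.2,217)),(0.006,(335.8,219))): print(plane(t,u,z).round(3))
tr,e=tri(t,(190+371/2.4,140+18/2.4),s,(200+(728-398)/2.9,150+97/2.9)); print("lid corner",tr,e)
x,y=.52,.0
manip.move_to([.50,-.03,.42],[180,0,0])
d=cap("wrist","w1"); print(np.round(d["T"],3).tolist(),d["fx"],d["cx"],d["cy"]); print(manip.observe()["time"],manip.observe()["joint_pos"].round(0))
```

```text
(array([315.52, 240.04]), array([311, 236,  11,  10,  75], dtype=int32)) (array([222.5       , 240.97826087]), array([218, 237,  10,   7,  46], dtype=int32)) (array([ 0.48983957, -0.15963812,  0.05747388]), np.float64(0.0029478408861042084))
(array([204.44262295, 194.84016393]), array([196, 186,  17,  19, 244], dtype=int32)) (array([253.18907563, 170.63445378]), array([246, 159,  13,  31, 238], dtype=int32))
stone rough [0.62036987 0.14080827 0.05      ]
[ 0.682 -0.133  0.006]
[ 0.672 -0.237  0.006]
[ 0.562 -0.122  0.006]
[ 0.555 -0.225  0.006]
lid corner [ 0.69129605 -0.21415313  0.24190435] 0.005435828336423114
[[-0.001, -0.953, -0.302, 0.578], [-1.0, 0.001, -0.0, -0.029], [0.0, 0.302, -0.953, 0.563], [0.0, 0.0, 0.0, 1.0]] 286.20272612271816 256.7761247168696 193.27082780807913
2.2583 [-12.  13.  68.  -0. 100.  78.]
```

View pics/w1.png

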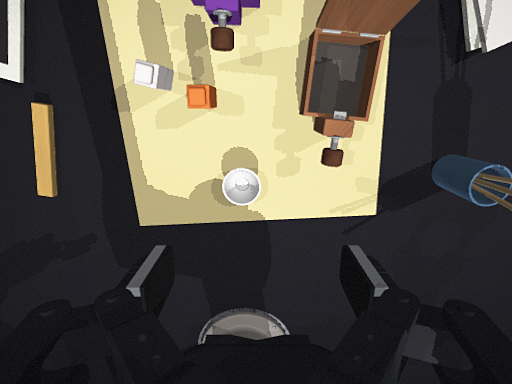

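The wrist view shows the marble stone at (148,75), the orange look-alike at (200,97), and the brown case with its floor around (340,75). Its knob is at (333,157), the dish at (241,187) and the pot at (470,180). Now one closer wrist view each of the case and the stone.

Run:
```python
from h import *
manip.move_to([.55,.14,.27],[180,0,0]); d=cap("wrist","w2")
manip.move_to([.53,-.17,.27],[180,0,-5]); e=cap("wrist","w3")
a=cv2.imread("pics/w2.png"); b=cv2.imread("pics/w3.png")
im=np.vstack([crop(a,112,400,0,160,2.0)[:,:576],crop(b,112,400,0,260,1.0*2)[:280*2//2]])
im=np.hstack([crop(a,150,400,0,260,1.58),crop(b,150,400,0,260,1.58)])
cv2.imwrite("pics/crop2.png",im); print(im.shape,manip.observe()["time"])
```

```text
(411, 790, 3) 4.4667
```

View pics/crop2.png

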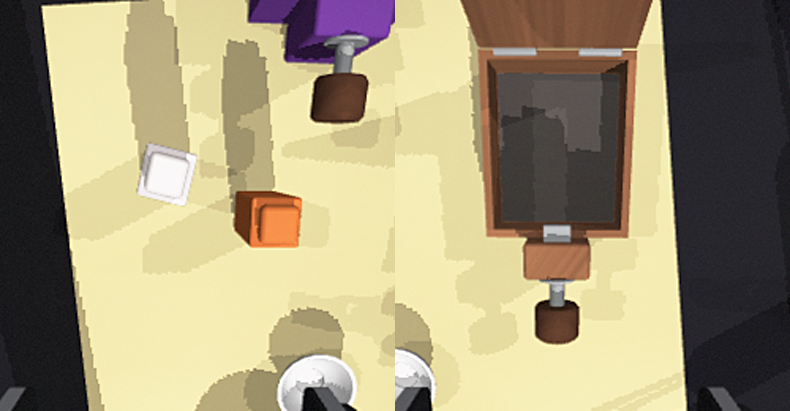

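Run:
```python
from h import *
w1,w2,w3,t,s=[load(n) for n in("w1","w2","w3","top0","side0")]
def comp(d,f,box):
    im=d["image"].astype(int); r,g,b=im[...,0],im[...,1],im[...,2]; m=f(r,g,b).astype(np.uint8)
    k=np.zeros_like(m); x0,x1,y0,y1=box; k[y0:y1,x0:x1]=m[y0:y1,x0:x1]
    k=cv2.morphologyEx(k,cv2.MORPH_CLOSE,np.ones((3,3)))
    n,l,st,c=cv2.connectedComponentsWithStats(k); i=1+np.argmax(st[1:,4]); 
    cn=max(cv2.findContours((l==i).astype(np.uint8),0,2)[0],key=cv2.contourArea)
    return c[i],st[i],cn
wh=lambda r,g,b:(r>120)&(abs(r-b)<30)
br=lambda r,g,b:(r>228)&(abs(r-b)<25)
c,st,cn=comp(w2,wh,(225,285,80,140)); rec=cv2.minAreaRect(cn); print("stone",c,st,rec)
bp=np.float32(cv2.boxPoints(rec))
P=np.array([plane(w2,q,.086) for q in bp]); print(P.round(4).tolist(),P.mean(0)); print("sides",np.linalg.norm(np.diff(P,axis=0),axis=1), "ang",[np.degrees(np.arctan2(*(P[i+1]-P[i])[1::-1])) for i in range(3)])
c1,st1,cn1=comp(w1,wh,(120,175,50,100)); print("w1 stone",st1)
cb,stb,cnb=comp(w2,br,(225,285,80,140)); cb1,stb1,_=comp(w1,br,(120,175,50,100)); print("stub",cb,stb,cb1,stb1, tri(w2,cb,w1,cb1))
fl=lambda r,g,b:(abs(r-b)<22)&(r<110)
c,st,cn=comp(w3,fl,(205,305,40,144)); rec=cv2.minAreaRect(cn); print("floor",c,st,rec)
P=np.array([plane(w3,q,.006) for q in np.float32(cv2.boxPoints(rec))]); print(P.round(4).tolist(),P.mean(0)); print([np.degrees(np.arctan2(*(P[i+1]-P[i])[1::-1])) for i in range(3)],np.linalg.norm(np.diff(P,axis=0),axis=1))
dk=lambda r,g,b:(r<110)&(r>b+12)
k3=comp(w3,dk,(230,275,182,222)); k1=comp(w1,dk,(318,348,144,170)); print("knob",k3[:2],k1[:2],tri(w3,k3[0],w1,k1[0]))
# brown outline
bn=lambda r,g,b:(r>b+30)&(r<190)&(g<r*0.72)
for y in (40,60,80,100,120,140,155,165): 
    row=w3["image"][y].astype(int); m=bn(row[:,0],row[:,1],row[:,2]); x=np.flatnonzero(m[180:330])+180; print(y,x.min() if len(x) else 0,x.max() if len(x) else 0)
```

```text
stone [254.95488029 109.87661142] [ 237   90   38   40 1086] ((254.76473999023438, 109.9411849975586), (32.49977111816406, 33.46991729736328), 14.03624439239502)
[[0.6081, 0.1647, 0.086], [0.6422, 0.1551, 0.086], [0.6341, 0.1209, 0.086], [0.5995, 0.1294, 0.086]] [0.62098189 0.14254181 0.086     ]
sides [0.0354097  0.03514497 0.03566931] ang [np.float64(-15.656195201440225), np.float64(-103.30154491239166), np.float64(166.21998572674585)]
w1 stone [134  59  40  32 908]
stub [256.62030075 113.27568922] [237  97  38  33 798] [145.68466523  75.1187905 ] [134  64  25  25 463] (array([0.61795287, 0.1404708 , 0.09048883]), np.float64(0.0001575426222593162))
floor [252.93657689  92.62728063] [ 215   44   77  100 6906] ((254.33737182617188, 94.12210083007812), (98.1455078125, 76.42422485351562), 88.09085083007812)
[[0.6815, -0.1265, 0.006], [0.6759, -0.2244, 0.006], [0.5509, -0.2227, 0.006], [0.5566, -0.1147, 0.006]] [ 0.61623294 -0.17205339  0.006     ]
[np.float64(-93.23027416259607), np.float64(179.21579808144463), np.float64(86.94577588188285)] [0.09806338 0.12507885 0.10810134]
knob (array([251.97981366, 203.59006211]), array([239, 190,  27,  27, 644], dtype=int32)) (array([331.68768769, 156.86486486]), array([321, 148,  22,  18, 333], dtype=int32)) (array([ 0.48877848, -0.15811405,  0.07570211]), np.float64(0.0005017431348279662))
40 204 301
60 204 300
80 205 300
100 206 299
120 207 298
140 208 297
155 232 272
165 232 272
```

Run:
```python
from h import *
w3,t,s,w1=[load(n) for n in("w3","top0","side0","w1")]
for y,l,r in((40,204,301),(60,204,300),(80,205,300),(100,206,299),(120,207,298),(140,208,297)):
    a,b=plane(w3,(l-.5,y),.056),plane(w3,(r+.5,y),.056); print(a.round(4)[:2],b.round(4)[:2],((a+b)/2).round(4)[:2],np.linalg.norm(a-b).round(4))
# latch block top (84mm) centre row
a,b=plane(w3,(231.5,155),.084),plane(w3,(272.5,155),.084); print("latch",a,b,(a+b)/2)
# lid: hinge/edge corners in side crop (398 offset,2.9)
for u in ((733,95),(763,172),(715,295),(683,215)):
    print("side",(200+(u[0]-398)/2.9,150+u[1]/2.9))
# lid outline rays in side intersect with plane through case y side: solved with y = const for near/far side
yaw=np.radians(-5); c=np.array([.617,-.173]); R2=np.array([[np.cos(yaw),-np.sin(yaw)],[np.sin(yaw),np.cos(yaw)]])
for u,yy in (((733,95),.056),((763,172),-.056),((712,295),-.056)):
    o,w=ray(s,(200+(u[0]-398)/2.9,150+u[1]/2.9)); n=R2@[0,1.]; k=(yy-n@(o[:2]-c))/(n@w[:2]); p=o+k*w; print("lid case xz",(R2.T@(p[:2]-c)).round(4),p[2].round(4))
# IK checks for the stone
def ori(tilt,yaw): # tool z points down tilted by tilt toward direction yaw; tool y horizontal
    zt=np.array([np.sin(tilt)*np.cos(yaw),np.sin(tilt)*np.sin(yaw),-np.cos(tilt)]); yt=np.array([np.sin(yaw),-np.cos(yaw),0.]); 
    return np.c_[np.cross(yt,zt),yt,zt]
p=np.array([.620,.1415,.055]); r=np.radians
for ya in (-14.5,75.5,165.5,-104.5):
  for t0,t1 in((60,-30),(55,-35),(50,-40),(45,-45)):
    o=[]
    for tl,q in((t0,p),(t1,p*[1,1,0]+[0,0,.03])):
      for flip in(0,1):
        M=ori(r(tl),r(ya)); 
        if flip: M=M@np.diag([-1,-1,1])
        for back in (0,.08):
          j=manip.solve_ik((q+M[:,2]*(.012-back)).tolist(),R.from_matrix(M).as_euler("xyz",degrees=True).tolist()); o.append(None if j is None else np.round(j).astype(int).tolist())
    print(ya,t0,o)
```

```text
[ 0.6798 -0.1209] [ 0.6704 -0.2303] [ 0.6751 -0.1756] 0.1098
[ 0.6595 -0.118 ] [ 0.65   -0.2283] [ 0.6547 -0.1732] 0.1108
[ 0.6383 -0.1161] [ 0.6287 -0.2275] [ 0.6335 -0.1718] 0.1118
[ 0.6163 -0.1142] [ 0.6066 -0.2254] [ 0.6114 -0.1698] 0.1116
[ 0.5933 -0.1122] [ 0.5837 -0.2232] [ 0.5885 -0.1677] 0.1115
[ 0.5694 -0.1101] [ 0.5598 -0.221 ] [ 0.5646 -0.1655] 0.1113
latch [ 0.55293543 -0.14045062  0.084     ] [ 0.54883787 -0.18774941  0.084     ] [ 0.55088665 -0.16410001  0.084     ]
side (315.51724137931035, 182.75862068965517)
side (325.8620689655172, 209.31034482758622)
side (309.3103448275862, 251.72413793103448)
side (298.2758620689655, 224.13793103448276)
lid case xz [0.1066 0.056 ] 0.18
lid case xz [ 0.1029 -0.056 ] 0.1845
lid case xz [ 0.0745 -0.056 ] 0.0571
-14.5 60 [[19, 45, 120, 221, 47, -102], [25, 38, 127, 227, 49, -103], [19, 45, 120, 221, 47, 78], [25, 38, 127, 227, 49, 77], [2, 60, 53, 8, 96, 105], [1, 61, 39, 8, 109, 106], [2, 60, 53, 8, 96, -75], [1, 61, 39, 8, 109, -74]]
-14.5 55 [[18, 42, 118, 224, 39, -107], [23, 34, 125, 232, 39, -111], [18, 42, 118, 224, 39, 73], 
[... 2137 characters left out ...]
24, 65, 52, -41, 101, -136], [27, 68, 37, -41, 112, -141], [24, 65, 52, -41, 101, 44], [27, 68, 37, -41, 112, 39], [-10, 44, 94, 48, 51, 150], [-15, 37, 93, 43, 58, 154], [-10, 44, 94, 48, 51, -30], [-15, 37, 93, 43, 58, -26]]
-104.5 50 [[23, 62, 54, -38, 97, -136], [26, 64, 41, -38, 108, -140], [23, 62, 54, -38, 97, 44], [26, 64, 41, -38, 108, 40], [-12, 45, 95, 53, 53, 144], [-17, 39, 95, 48, 60, 147], [-12, 45, 95, 53, 53, -36], [-17, 39, 95, 48, 60, -33]]
-104.5 45 [[22, 59, 57, -35, 93, -136], [25, 60, 45, -34, 104, -140], [22, 59, 57, -35, 93, 44], [25, 60, 45, -34, 104, 40], [-14, 47, 95, 58, 56, 138], [-20, 41, 95, 53, 62, 141], [-14, 47, 95, 58, 56, -42], [-20, 41, 95, 53, 62, -39]]
```

Case: centre (0.617, -0.170), yaw -5.2°, lid about 1.8 rad open. Knob head: (0.488, -0.158), height about 75 mm measured. Stone: (0.620, 0.141), with sides at -14.5°. Now I pull the knob.

```bash
cat >> h.py <<'E'
CC=np.array([.617,-.1703]); CY=-5.2
def case(x,y,z=0): 
    a=np.radians(CY); return np.array([CC[0]+x*np.cos(a)-y*np.sin(a),CC[1]+x*np.sin(a)+y*np.cos(a),z])
def st(tag=""):
    o=manip.observe(); print(tag,"t",round(o["time"],2),"pos",o["tool_pos"].round(4),"F",o["force"].round(1),"w",round(o["width"],4),"g",round(o["grasp_force"],1)); return o
def tilt(t,yaw):
    t,a=np.radians([t,yaw]); z=np.array([np.sin(t)*np.cos(a),np.sin(t)*np.sin(a),-np.cos(t)]); y=-np.array([np.sin(a),-np.cos(a),0.])
    return np.c_[np.cross(y,z),y,z]
def eul(M): return R.from_matrix(M).as_euler("xyz",degrees=True).tolist()
E
python3 - <<'E'
from h import *
ori=[180,0,CY]
p=case(-.130,0,.055)
manip.move_to((p+[0,0,.07]).tolist(),ori)
manip.line_to(p.tolist(),.12); st("at")
manip.gripper_close(squeeze=50); st("grip")
manip.line_to(case(-.158,0,.055).tolist(),.05); st("pulled")
manip.sleep(.2); manip.release(); st("rel")
manip.line_to(case(-.158,0,.14).tolist(),.15)
manip.move_to(case(-.10,0,.27).tolist(),ori)
d=cap("wrist","w4"); im=d["image"].astype(int); r,g,b=im[...,0],im[...,1],im[...,2]
m=((r<110)&(r>b+12)).astype(np.uint8); m[:150]=0; m[:,:200]=0; m[:,310:]=0; m[300:]=0
n,l,s,c=cv2.connectedComponentsWithStats(m); i=1+np.argmax(s[1:,4]); print(c[i],s[i],plane(d,c[i],.075), case(-.158,0))
w2=load("w2"); im=w2["image"].astype(int); m=(im[...,0]>170)&(im[...,2]<60)&(im[...,1]<140); ys,xs=np.nonzero(m[:180]); print("orange",xs.min(),xs.max(),ys.min(),ys.max(),plane(w2,(xs.mean(),ys.mean()),.06)); st()
E
```

```text
at t 5.86 pos [ 0.4884 -0.1589  0.0559] F [0.2 0.4 0.5] w 0.0852 g 0.0
grip t 6.38 pos [ 0.4877 -0.1594  0.0558] F [-2.2 -2.9  5.3] w 0.0345 g 49.3
pulled t 7.09 pos [ 0.4597 -0.1568  0.0557] F [-2.4 -4.5  9.2] w 0.0345 g 51.1
rel t 7.84 pos [ 0.4596 -0.1558  0.0548] F [-0.2  0.3  0.2] w 0.0854 g 0.0
[257.95943838 214.24180967] [244 200  28  28 641] [ 0.46019135 -0.15586492  0.075     ] [ 0.45965027 -0.15598005  0.        ]
orange 308 340 125 155 [0.5913838  0.06211946 0.06      ]
 t 9.23 pos [ 0.5165 -0.1609  0.2679] F [-0.1  0.6 -0. ] w 0.0852 g 0.0
```

The knob is out by 28 mm, confirmed by the wrist view (head now at x=0.460). Now the stone: grasp it with the tool tilted, lift, turn and lay it down.

Run:
```python
from h import *
YA=-104.5; S=np.array([.620,.1412,.054]); L=.012
def tcp(p,M,back=0): return (np.asarray(p)+M[:,2]*(L-back)).tolist()
M0=tilt(55,YA)
manip.move_to([.57,.20,.27],[180,0,75.5])
manip.move_to(tcp(S,M0,.09),eul(M0)); st("pre")
manip.line_to(tcp(S,M0),.12); st("at")
manip.gripper_close(squeeze=45); st("grip")
manip.line_to(tcp(S+[0,0,.03],M0),.08); st("lift")
np.save("g.npy",S)
d=cap("side","s1"); cv2.imwrite("pics/s1c.png",crop(cv2.imread("pics/s1.png"),130,390,80,280,2.5))
```

```text
pre t 11.46 pos [0.6369 0.202  0.1   ] F [-0.3 -0.1  1.2] w 0.0855 g 0.0
at t 12.36 pos [0.6183 0.1319 0.0488] F [-0.9 -0.2 -0.5] w 0.0856 g 0.0
grip t 12.87 pos [0.6177 0.132  0.0472] F [0.3 0.8 0.3] w 0.0354 g 46.9
lift t 13.39 pos [0.6176 0.1318 0.0776] F [-0.4  0.1 -4.3] w 0.0355 g 46.6
```

View pics/s1c.png

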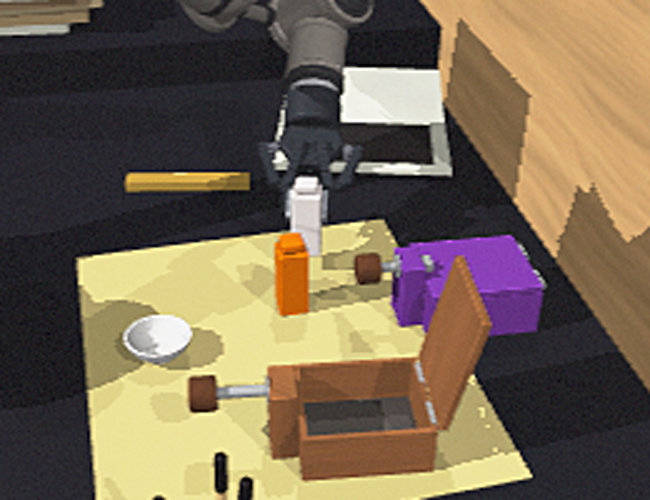

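The stone is held upright at crop (305,215) and clear of the desk, and the knob is visibly out at crop (203,393). Now I carry it to a free spot, turn it and lower it with force feedback.

Run:
```python
from h import *
YA=-104.5; L=.012
def tcp(p,M): return (np.asarray(p)+M[:,2]*L).tolist()
M0=tilt(55,YA); P=np.array([.545,.185,.10])
manip.line_to(tcp(P,M0),.12)
for t in (32.5,10,-12.5,-35):
    M=tilt(t,YA); manip.line_to(tcp(P,M),.05 if False else .03,eul(M))
st("turned")
P[2]=.030; manip.line_to(tcp(P,M),.08); o=st("low"); f0=o["force"][2]
z=.030
while z>.012:
    z-=.001; P[2]=z; manip.line_to(tcp(P,M),.02); f=manip.observe()["force"][2]
    if f-f0>2.5: break
st(f"contact z={z:.3f}")
np.save("g.npy",P); cap("side","s2"); cv2.imwrite("pics/s2c.png",crop(cv2.imread("pics/s2.png"),130,390,80,280,2.5))
```

```text
turned t 16.67 pos [0.5469 0.1923 0.0899] F [ 0.6 -0.7 -3.2] w 0.0355 g 46.5
low t 17.69 pos [0.547  0.1917 0.0206] F [ 0.   1.  -3.8] w 0.0353 g 46.5
contact z=0.018 t 20.69 pos [0.5468 0.1917 0.0091] F [-3.1 -3.3  5.3] w 0.0355 g 47.5
```

View pics/s2c.png

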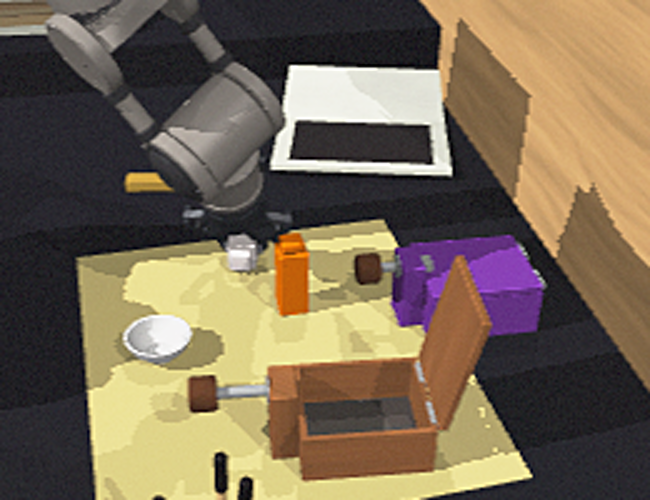

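The stone lies along y with its stub toward the camera at crop (242,262), pressed lightly on the desk. I release it, back off and look from above.

Run:
```python
from h import *
M=tilt(-35,-104.5); P=np.load("g.npy")
manip.release(); manip.sleep(.3); st("rel")
manip.line_to((P+M[:,2]*(.012-.07)).tolist(),.15)
manip.move_to([.50,.185,.25],[180,0,75.5-0])
d=cap("wrist","w5"); st(); print(d["T"][:3,3].round(3))
cv2.imwrite("pics/w5c.png",crop(cv2.imread("pics/w5.png"),60,452,0,300,1.5))
im=d["image"].astype(int); r,g,b=im[...,0],im[...,1],im[...,2]
u=proj(d,[.545,.19,.036]); print(u)
```

```text
rel t 21.59 pos [0.5467 0.1917 0.0082] F [-1.   0.  -0.5] w 0.0857 g 0.0
 t 23.23 pos [0.4992 0.1847 0.2477] F [ 0.1  0.7 -0.6] w 0.0855 g 0.0
[0.52  0.261 0.391]
[291.75549458 155.27160013]
```

View pics/w5c.png

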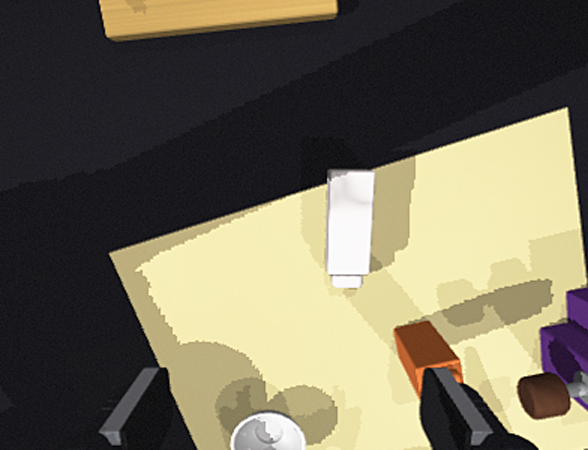

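The stone lies flat, stub toward the dish side: body at crop x 328–373, y 170–276, stub at (346,281). Next I measure it and check the axis and height from two views.

Run:
```python
from h import *
w5,s2=load("w5"),load("s2"); im=w5["image"].astype(int); r,g,b=im[...,0],im[...,1],im[...,2]
def body(d,box,th):
    im=d["image"].astype(int); r,b=im[...,0],im[...,2]; m=((r>th)&(abs(r-b)<30)).astype(np.uint8); k=m*0; x0,x1,y0,y1=box; k[y0:y1,x0:x1]=m[y0:y1,x0:x1]
    n,l,s,c=cv2.connectedComponentsWithStats(k); i=1+np.argmax(s[1:,4]); cn=max(cv2.findContours((l==i).astype(np.uint8),0,2)[0],key=cv2.contourArea); return s[i],cv2.minAreaRect(cn)
s,rec=body(w5,(265,325,100,200),190); print(s,rec)
P=np.array([plane(w5,q,.036) for q in np.float32(cv2.boxPoints(rec))]); print(P.round(4).tolist(),P.mean(0)); 
print([np.degrees(np.arctan2(*(P[i+1]-P[i])[1::-1])).round(1) for i in range(3)],np.linalg.norm(np.diff(P,axis=0),axis=1))
# second wrist view for height: from 60mm lower
manip.move_to([.53,.17,.16],[180,0,75.5]); d=cap("wrist","w6"); s6,r6=body(d,tuple(np.r_[proj(d,[.545,.19,.036])[0]+[-75,75],[0,300]].astype(int)),190); print(s6,r6)
# same physical edge: foot end top corners (rows min) 
f=lambda rc:sorted(np.float32(cv2.boxPoints(rc)).tolist(),key=lambda q:q[1])[:2]
for a,bb in zip(sorted(f(rec)),sorted(f(r6))): print("corner",tri(w5,a,d,bb))
P=np.array([plane(d,q,.036) for q in np.float32(cv2.boxPoints(r6))]); print(P.round(4).tolist(),P.mean(0)); st()
```

```text
[ 277  114   33   69 1946] ((292.98248291015625, 147.97015380859375), (29.028650283813477, 69.55741882324219), 3.301865816116333)
[[0.5187, 0.1613, 0.036], [0.543, 0.2437, 0.036], [0.5761, 0.2332, 0.036], [0.5543, 0.1498, 0.036]] [0.54800347 0.1970059  0.036     ]
[np.float64(73.6), np.float64(-17.6), np.float64(-104.7)] [0.08596148 0.03474993 0.08617565]
[ 250  109   39   90 3271] ((269.0, 153.5), (89.0, 38.0), 90.0)
corner (array([0.54256724, 0.2427152 , 0.03633353]), np.float64(0.002157930136207178))
corner (array([0.57390441, 0.233995  , 0.04900316]), np.float64(0.000533835448538285))
[[0.5422, 0.2417, 0.036], [0.575, 0.2332, 0.036], [0.5566, 0.1515, 0.036], [0.5205, 0.1608, 0.036]] [0.54857248 0.19678049 0.036     ]
 t 23.75 pos [0.5304 0.1698 0.1607] F [-0.   0.6  0. ] w 0.0855 g 0.0
```

Run:
```python
from h import *
G=np.array([.5467,.1900,.014])
manip.line_to((G+[0,0,.08]).tolist(),.2,[180,0,75.5]); manip.line_to(G.tolist(),.12); st("at")
manip.gripper_close(squeeze=45); st("grip")
manip.line_to((G+[0,0,.11]).tolist(),.15); st("lift")
p=case(-.006,-.001,.15); yaw=CY+134
manip.move_to([.53,0,.17],[180,0,yaw]); manip.move_to(p.tolist(),[180,0,yaw]); st("above")
p[2]=.085; manip.line_to(p.tolist(),.1); st("hover")
cap("top","t2"); cap("side","s3"); cap("wrist","w7")
a=crop(cv2.imread("pics/t2.png"),270,370,130,250,4); b=crop(cv2.imread("pics/s3.png"),210,340,130,286,3.08)
print(a.shape,b.shape); h=min(a.shape[0],b.shape[0]); cv2.imwrite("pics/c7.png",np.hstack([a[:h],b[:h]])[:, :800])
```

```text
at t 25.07 pos [0.5474 0.1901 0.0149] F [ 0.1 -0.2  0. ] w 0.0855 g 0.0
grip t 25.59 pos [0.5469 0.1901 0.0146] F [-2.1 -0.8  5.6] w 0.0351 g 47.4
lift t 26.48 pos [0.5459 0.1898 0.1228] F [-0.   0.2 -4.1] w 0.0349 g 46.3
above t 28.43 pos [ 0.6108 -0.1703  0.1493] F [-1.2 -1.  -3.5] w 0.0351 g 46.3
hover t 29.23 pos [ 0.6115 -0.1707  0.0857] F [ 0.4  0.7 -2.2] w 0.0349 g 46.3
(480, 400, 3) (480, 400, 3)
```

View pics/c7.png

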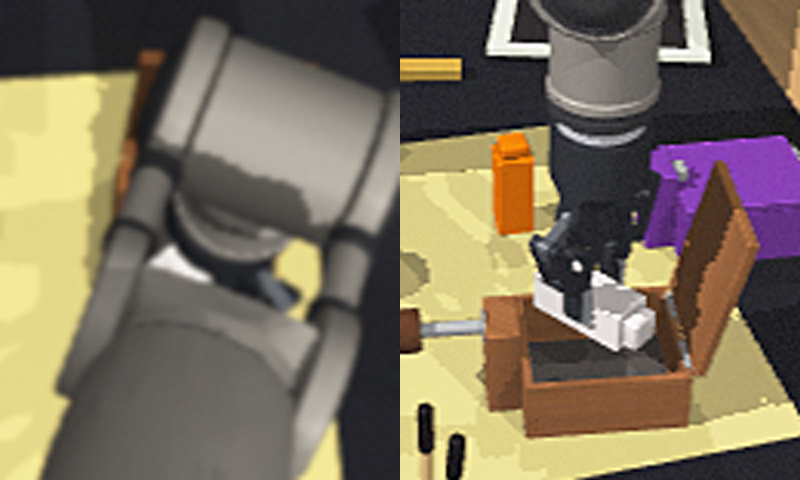

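The held stone hovers diagonally over the case opening (stub at side crop (640,328)), clear of the lid. I lower it with a force stop.

Run:
```python
from h import *
p=case(-.006,-.001,.070)
f0=np.zeros(3)
for z in (.07,.055,.045,.037,.03):
    p[2]=z; manip.line_to(p.tolist(),.08); o=st(f"z{z}")
    if o["force"][2]>2 or np.linalg.norm(o["force"][:2])>6: print("EARLY CONTACT"); raise SystemExit
f0=o["force"][2]
while z>.0175:
    z-=.001; p[2]=z; manip.line_to(p.tolist(),.03); o=manip.observe()
    if o["force"][2]-f0>3: break
st(f"contact {z:.4f}")
if z<.025:
    manip.release(); manip.sleep(.3); st("rel")
    p[2]=.16; manip.line_to(p.tolist(),.12)
    manip.move_to(case(-.09,0,.27).tolist(),[180,0,CY]); cap("wrist","w8"); st(); cv2.imwrite("pics/w8c.png",crop(cv2.imread("pics/w8.png"),180,340,0,240,2.4))
```

```text
z0.07 t 29.71 pos [ 0.6104 -0.1706  0.0692] F [-0.  -0.3 -4. ] w 0.0353 g 46.3
z0.055 t 30.04 pos [ 0.6105 -0.1706  0.0542] F [ 0.4 -0.2 -3.6] w 0.0354 g 46.3
z0.045 t 30.32 pos [ 0.6105 -0.1706  0.0443] F [ 0.8  0.6 -3.3] w 0.0347 g 46.3
z0.037 t 30.57 pos [ 0.6105 -0.1706  0.0363] F [ 0.1  0.2 -3.9] w 0.0353 g 46.3
z0.03 t 30.82 pos [ 0.6105 -0.1706  0.0294] F [ 0.4  0.1 -3.7] w 0.0352 g 46.3
contact 0.0200 t 33.32 pos [ 0.6111 -0.1708  0.0206] F [-1.7 -0.2  3.3] w 0.0352 g 46.9
rel t 34.17 pos [ 0.6109 -0.1707  0.02  ] F [-0.9 -0.4 -0.2] w 0.0851 g 0.0
 t 37.51 pos [ 0.5274 -0.1621  0.2697] F [-0.2 -0.1 -1.3] w 0.0858 g 0.0
```

View pics/w8c.png

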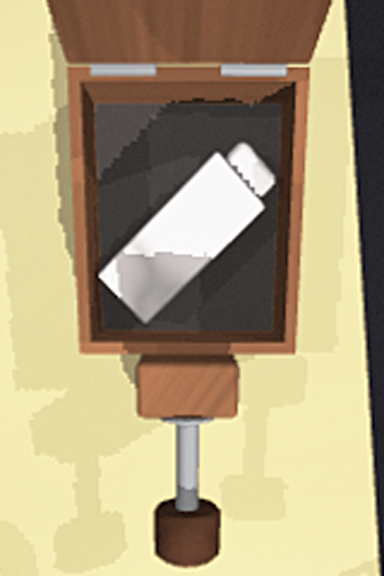

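The stone lies flat on the case floor, its axis from crop (120,300) to (252,168), well clear of all walls. Now the lid: I push it over from behind along the hinge arc with closed fingers, then press it down.

Run:
```python
from h import *
manip.gripper_close(squeeze=40)
manip.move_to(case(.138,0,.27).tolist(),[180,0,CY])
manip.line_to(case(.138,0,.155).tolist(),.2); st("behind")
def q(a,r=.105,dz=0): return case(.066-r*np.cos(a)+.010*np.sin(a)+.011,0,.0565+r*np.sin(a)+.010*np.cos(a)+dz).tolist()
for a in (1.57,1.35,1.1,.9,.7,.5,.35,.2,.08):
    manip.line_to(q(a),.12); o=manip.observe(); print(a,o["force"].round(1))
    if np.linalg.norm(o["force"])>25: print("STOP"); break
z=.0
for i in range(12):
    z-=.001; manip.line_to(q(.05,dz=z),.03); f=manip.observe()["force"][2]
    if f>10: break
st(f"press {z}"); cap("side","s4"); manip.sleep(.1)
```

```text
behind t 39.91 pos [ 0.7549 -0.1833  0.1576] F [0.2 0.5 0.6] w 0.0003 g 0.0
1.57 [-0.3 -0.1 -0.2]
1.35 [ 0.1 -1.3  0.4]
1.1 [0.1 0.  0.2]
0.9 [-0.  -0.4  0.4]
0.7 [ 0.2  0.2 -0.1]
0.5 [-0.1 -0.5  0.4]
0.35 [0.2 0.  0.2]
0.2 [ 0.  -0.1  1. ]
0.08 [ 0.9  0.5 -0.1]
press -0.007 t 44.78 pos [ 0.5898 -0.1678  0.0664] F [-4.9  2.  12.4] w 0.0 g 5.9
```

Run:
```python
from h import *
manip.line_to(case(-.03,0,.16).tolist(),.2)
manip.move_to(case(-.158,0,.15).tolist(),[180,0,CY]); 
cap("side","s5"); st(); cv2.imwrite("pics/s5c.png",crop(cv2.imread("pics/s5.png"),180,360,170,300,3))
```

```text
t 46.18 pos [ 0.46   -0.1561  0.1493] F [ 0.3 -0.5 -0.2] w 0.0003 g 0.0
```

View pics/s5c.png

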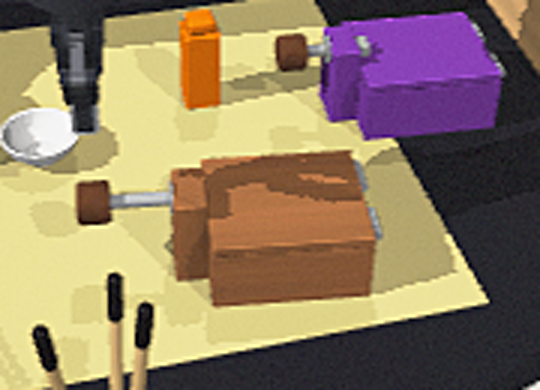

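The lid is shut (top face around crop (285,190)) and the knob is still out at crop (93,202). Now I grip the knob and push it home.

Run:
```python
from h import *
manip.release()
manip.line_to(case(-.158,0,.055).tolist(),.15)
manip.gripper_close(squeeze=60); st("grip")
x=-.131
manip.line_to(case(x,0,.055).tolist(),.05); st("in")
for i in range(6):
    x+=.001; manip.line_to(case(x,0,.055).tolist(),.03); o=st(f"x{x:.3f}")
    if o["force"][0]<-18: break
manip.release(); st("rel")
manip.line_to(case(x,0,.16).tolist(),.2)
manip.move_to(case(-.10,0,.27).tolist(),[180,0,CY])
d=cap("wrist","w9"); cap("side","s6"); cap("top","t9"); st()
im=d["image"].astype(int); r,g,b=im[...,0],im[...,1],im[...,2]
m=((r<110)&(r>b+12)).astype(np.uint8); m[:150]=0; m[:,:200]=0; m[:,310:]=0; m[300:]=0
n,l,s,c=cv2.connectedComponentsWithStats(m); i=1+np.argmax(s[1:,4]); print(plane(d,c[i],.075),case(-.13,0))
a=crop(cv2.imread("pics/w9.png"),170,350,0,240,2); b=crop(cv2.imread("pics/s6.png"),180,360,140,300,2.4)
h=min(a.shape[0],b.shape[0]); cv2.imwrite("pics/c9.png",np.hstack([a[:h],b[:h]]))
```

```text
grip t 48.27 pos [ 0.4598 -0.1568  0.0559] F [-3.1 -3.5  5.8] w 0.0344 g 59.0
in t 48.97 pos [ 0.4877 -0.1594  0.0559] F [ 1.  -3.6  3.3] w 0.0343 g 60.1
x-0.130 t 49.22 pos [ 0.4877 -0.1594  0.0558] F [-3.1 -4.3  7.4] w 0.0336 g 60.3
x-0.129 t 49.47 pos [ 0.4877 -0.1594  0.0558] F [-6.  -4.1 10.8] w 0.0342 g 60.6
x-0.128 t 49.72 pos [ 0.4877 -0.1594  0.0558] F [-9.2 -4.4 13. ] w 0.0343 g 60.9
x-0.127 t 49.97 pos [ 0.4878 -0.1594  0.0557] F [-13.6  -4.8  15.8] w 0.0339 g 61.2
x-0.126 t 50.22 pos [ 0.4878 -0.1593  0.0557] F [-17.6  -5.9  17.8] w 0.0345 g 61.5
x-0.125 t 50.47 pos [ 0.4878 -0.1593  0.0556] F [-20.3  -6.2  20.9] w 0.0341 g 61.7
rel t 51.02 pos [ 0.4926 -0.1588  0.0548] F [0.5 1.  0.8] w 0.0854 g 0.0
 t 52.38 pos [ 0.5165 -0.1609  0.2678] F [-0.   0.3 -0.3] w 0.0856 g 0.0
[ 0.48838058 -0.15816452  0.075     ] [ 0.48753503 -0.15851776  0.        ]
```

View pics/c9.png

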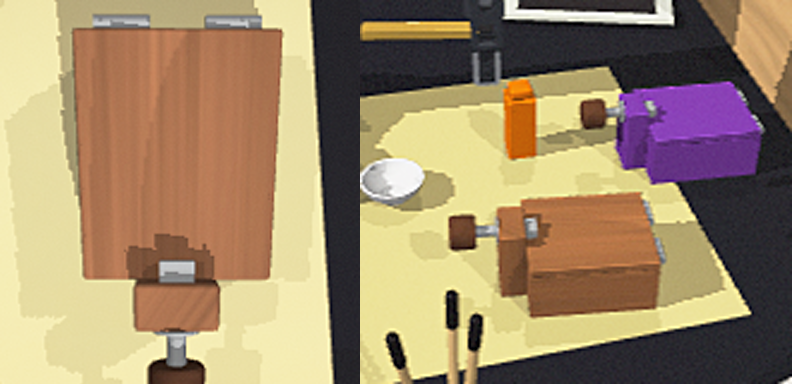

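The lid is shut, the bolt lies over it (crop (178,270)), and the knob is back at its home position. I hand the job in.

```bash
python3 -c "
from workcell import manip
print(manip.job_done())"
```

```text
the job is handed in; nothing more can be done
None
```

I handed the job in at about 52 s. The stone lies flat in the case, the lid is shut with the bolt over it and the knob is home. I saw no sign that the dish, bar or pot moved, but did not measure them. The hand-in returned no verdict.

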